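Knock the stuck spacer out of its tube

TASK

The last orange spacer is stuck in the clear, blue-capped tube that leans mouth down in the aluminium trough. Take the tube by its cap, hold it mouth down over the tray and rap its rim on the rubber mat, keeping hold of it all the while, until the spacer comes out and is left lying or standing in the tray; then lean the empty tube back in its trough, mouth down and right down on the foot, and let go. Leave the other things on the bench where they are.

Things in the scene. Friction and masses are not known exactly. Their poses are not given: they have to be found in the camera images.
- tube_center (a point): clear storage tube with a solid blue end cap, 115 mm long in all, 150 g, leaning mouth down in the V trough, cap up. This point is on its axis, 57.5 mm from the open mouth and 57.5 mm from the cap's end; z runs along the axis from mouth to cap. Clear part 40 mm outer, 31 mm inner diameter. Cap 41 mm diameter, 80 to 115 mm from the mouth: grip here, it stands clear above the trough
- tube_mouth (a point): centre of the tube's open mouth (its lower rim), 57.5 mm from tube_center on the axis; same axes
- tube: the same tube; origin at the centre of its mouth, z along its axis towards the cap. Two steel leaf springs in its wall pinch the spacer harder than the spacer's weight: holding or slow pressing does not free it. Grip the cap firmly, or a rap turns the tube in the fingers
- spacer_center (a point): orange spacer sleeve, 28 mm diameter, 36 mm long, the last one in the clear tube: its centre, z along its axis. At the start 42 mm from the tube's mouth. Standing on the tray mat its centre is 18 mm above the mat; lying, 14 mm
- spacer: the same spacer as a body (50 g): origin at the centre of its lower end. Each knock of the tube's rim on the mat jolts it some mm towards the mouth; after about 7 mm it passes the springs and drops out. Touching down or pressing at 0.05 m/s or less hardly moves it; raps at about 0.1 m/s take a few, at 0.15 m/s and up one to three
- cradle: the tube's stand, fixed: grey base 120 x 90 mm, 8 mm thick, carrying the leaning trough. Origin at the centre of its underside, z up; the cap leans to its -x
- trough: aluminium V trough on the cradle, fixed, leaning 30 degrees from vertical. Origin: where the centre of the seated tube's mouth rests on the foot plate; z up along the seated tube's axis; x square to it, out of the V's open side (up and away from the faces). The 90-degree V faces end 66 mm up along z and lie below x = 0; 50 x 50 mm foot plate below z = 0
- seat (a point): where tube_center lies when the tube is seated in the trough: 57.5 mm along the trough's z from its origin
- tray_mat (a point): centre of the upper face of the black rubber mat in the knocking tray, 11 mm above the bench; z up, x and y square to the tray's sides
- tray: knocking tray, fixed: square aluminium tray 140 x 140 mm with 6 mm walls whose lip is 20 mm above the bench, a rubber mat inside. Origin at the centre of its underside
- tube_50ml: centrifuge tube standing upright with a blue screw cap, 36 dia x 114 tall mm; a bystander, origin at the centre of its underside
- usb_stick: black USB stick lying flat, 17 x 58 x 8 mm; a bystander, origin at the centre of its underside
- petri_dish: closed petri dish between the tray and the cradle, 59 dia x 15 tall mm; a bystander, origin at the centre of its underside
- sticky_notes: yellow note pad, 78 x 77 x 13 mm; a bystander, origin at the centre of its underside
- marker_blue: blue marker pen lying, 17 x 136 x 18 mm; a bystander, origin at the centre of its underside
- tip_box_left: red and clear pipette tip box, 82 x 122 x 65 mm; a bystander, origin at the centre of its underside
- tape_roll: green tape roll lying flat, 78 dia x 19 tall mm; a bystander, origin at the centre of its underside

How it is judged:
On the way, in this order (a step that is already met when the one before it is completed fails the run):
1. the tube is held over the tray, its mouth clear above the mat, with the spacer still in it (horizontal distance between tube_mouth and tray_mat below 0.07 m and height (world z) of tube_mouth above 0.022 m and angle between tube's own z axis and vertical below 0.9 rad and distance between spacer_center and tube_center below 0.05 m), for 0.05 s.
2. the tube's mouth comes down on the mat with the spacer still in the tube (horizontal distance between tube_mouth and tray_mat below 0.07 m and height (world z) of tube_mouth below 0.018 m and distance between spacer_center and tube_center below 0.05 m).
3. the spacer is out, in the tray, and the tube is lifted off it (horizontal distance between spacer_center and tray_mat below 0.075 m and height (world z) of spacer_center below 0.033 m and distance between spacer_center and tube_center above 0.09 m), for 0.1 s.
At the end, for the whole second after the job is handed in: the spacer rests in the tray (its centre within 75 mm of the mat's centre and at most 22 mm above the mat), and the empty tube rests in the trough, mouth down, its centre and its mouth each within 10 mm of their seated places; both at rest and released (horizontal distance between spacer_center and tray_mat below 0.075 m and height (world z) of spacer_center below 0.033 m and distance between tube_center and seat below 0.01 m and distance between tube_mouth and trough below 0.01 m and linear speed of each of tube, spacer below 0.02 m/s); the robot touches nothing.
It fails at once if the tube is let go of at the tray (dropped or stood there) (horizontal distance between tube_mouth and tray_mat below 0.08 m and contact force between the fingers and tube below 0.1 N).
It fails at once if another thing on the bench is moved by more than 30 mm (distance of any of tube_50ml, usb_stick, petri_dish, sticky_notes, marker_blue, tip_box_left, tape_roll from where it was at the start of the episode above 0.03 m).
It also fails if it takes over 45 s, if anything falls off the work surface, if the arm or the gripper's body presses on something with over 40 N, if the wrist force passes 120 N, or if a joint passes its speed limit or range.

ROBOT

A 6-joint arm with a two-finger parallel gripper is mounted at the origin on a cart in front of the work surface, level with it; the furniture and walls round the work are solid. World frame = base frame: x ahead of the robot, y to its left, z up, the work surface at z = 0. Lengths are in m, angles in rad, forces in N, time in s.
With the tool pointing down it reaches from about 0.3 to 0.875 m from the base axis. Payload 6.4 kg.
Tool frame: the origin (TCP) lies midway between the tips of the shut fingers; the grasp point (between the pads) lies 19 mm behind it (ctrl.pinch_z is the distance from the TCP to the grasp point, in m); z points along the fingers, y is the line along which they close (so a half turn about z gives the same grasp; the last joint's range is limited). The gripper opens to 85 mm and grips with 20 to 120 N. Pads are 22 mm wide; open, the fingers measure 114 mm over their backs; the gripper's body (76 mm by 85 mm) begins 54 mm behind the grasp point. The pads swing forward as they close: fully open they stand 13 mm farther back than shut.
Start: joints at [-1.335, 0.181, 1.607, -0, 1.354, -0.206], TCP at [0.246, -0.52, 0.205] pointing down, gripper open.
Joint ranges: [-2.99, 2.99], [-0.89, 2.07], [0.3, 2.58], [-1.14, 4.28], [0, 2.63], [-3.12, 3.12]. Speed limits (rad/s): [2.57, 2.57, 3.01, 3.14, 3.14, 3.14].

INTERFACE

Orientations are given as a unit quaternion [w, x, y, z].
In Python, from bench import ctrl gives the robot as it stands.
- The arm moves only by the tool apply_moves, never from a script. Its argument "moves" is a list of rows, each an object with "jaw": the opening, from 0 (shut) to 1 (fully open); "offset": the shift along the tool's x, y, z in mm, a list of three; "rot": the turn, a rotation vector about the tool's x, y, z in degrees, a list of three. In form: [{"jaw": jaw, "offset": [dx, dy, dz], "rot": [ax, ay, az]}, ...]. A call has exactly 5 rows; each row shifts and turns the commanded pose from where the row before left it, along the tool's axes as they then stand; what a row does not reach is not made up. A row lasts 1/8 s, in which the tool goes at most 62.5 mm and 10.7 degrees, less where a joint would pass 70% of its speed; a pose out of reach is approached as far as the arm can. A call is refused whole if a number of a shift passes 62.5 or a number of a turn 10.7, either way. A call with a gripper value outside its range is refused whole. The fingers move at their own pace and stop on an object; the grip force is fixed at half the most. Time passes only in rows, so rows that do not move let the fingers close, or fill a call up. It gives the time, the measured TCP pose, the force, the opening and the grip force at its end, in the units of the state.
- ctrl.get_obs(): the state, without advancing time (a new reading comes with each control period).
- ctrl.camera(name): name is "side" or "top" or "wrist"; returns (picture, depth): 420x560x3 uint8, red, green, blue; 420x560 float32, m along the optical axis (not along the pixel's ray), 0 where there is no reading.
- ctrl.camera_params(name): a dict with "K" (3x3 intrinsics, pixels), "cam_to_world" (4x4, takes a point from camera to world coordinates); the wrist camera has in their place "mount" (4x4, takes a point from camera to tool coordinates, whose origin is the TCP and whose axes are the flange's). Camera axes: x right, y down, z forward; pixel columns grow to the right and rows downward; lengths in m; the calibration is good to about 2 mm. A picture is of the moment at which its call begins: read the wrist's pose just before it. camera_params takes no time and is no camera call.
- ctrl.hand_in(): hands the job in; it is judged then, once.
Trained networks look in the newest picture that a camera, given by its name, has taken for a name from the list of things; names that differ only in an ending like _2 or _b are one class to them, and where a whole thing is asked for, a point or a joint stands for the part that bears it (a point fixed in the world has none). Each returns a list of dicts, best first, with "score" (0 to 1); they miss things now and then, are a little off and sometimes report something else, mostly with a low value. They report only what shows in the picture. A call takes as long as a camera call.
- ctrl.outline_of(camera, target): "region" (420x560 bool, what is visible of it) and "position" ([column, row] in pixels, amid what is visible of it).
The state is a dict: "time_s": time; "q": joint angles; "dq": joint speeds; "joint_efforts": joint torques, N m; "eef_pos": TCP position; "eef_rot": TCP orientation; "wrist_force": force on the tool from outside, world axes, zero at the start; "torque": the same for the moment, N m; "opening": opening from 0.0 (shut) to 1.0 (fully open); "grasp_force": force on a finger pad.
Only numpy, scipy, OpenCV 4.12 (cv2) and the standard library are available. Lean on these libraries where they do the work, as an engineer would, in place of code of your own. Each camera call takes 0.05 s, during which the arm holds its last target. There are 200 camera calls.

## Working session

There is one attempt and no reset: what is moved stays moved. The work goes in short steps, Python scripts to look and compute and a tool call to move; the robot and the scene stay as the last step left them, time stands still between calls to the robot, and variables do not carry over. Pictures are saved under pics/ and viewed, at most 10 in all, crops included, and the job is handed in when it is done.

Besides the shell and the picture viewer there is one more tool, called after "Call:" in YAML: its name, and indented under it one key for each argument. apply_moves: Moves the arm, as the interface text tells. Its arguments: {"type":"object","properties":{"moves":{"type":"array"}},"required":["moves"]}

```bash
mkdir -p pics; cat > h.py <<'E'
import numpy as np,cv2
from bench import ctrl
from scipy.spatial.transform import Rotation as R
def rot(q): return R.from_quat([q[1],q[2],q[3],q[0]])
def cloud(cam,region,d):
    p=ctrl.camera_params(cam);K=np.array(p["K"]);T=np.array(p["cam_to_world"])
    v,u=np.nonzero(region&(d>0));z=d[v,u]
    P=np.stack([(u-K[0,2])*z/K[0,0],(v-K[1,2])*z/K[1,1],z],1)
    return P@T[:3,:3].T+T[:3,3]
E
python3 - <<'E'
from h import *
ims=[]
for c in["top","side"]:
    im,d=ctrl.camera(c);ims.append(im)
    for n in["tray","tube","trough","cradle","spacer","petri_dish","tube_50ml","tip_box_left","tape_roll","sticky_notes","marker_blue","usb_stick"]:
        for o in ctrl.outline_of(c,n)[:1]:
            P=cloud(c,o["region"],d)
            print(c,n,round(o["score"],2),np.round(o["position"]),len(P),np.round(np.percentile(P,[2,50,98],axis=0),3).tolist() if len(P) else'')
    cv2.imwrite(f"pics/{c}.png",im[:,:,::-1])
    if c=="top": print(ctrl.get_obs()["time_s"])
print(ctrl.get_obs())
E
```

```text
top tray 0.86 [342. 233.] 2047 [[0.415, -0.263, 0.005], [0.486, -0.193, 0.012], [0.557, -0.121, 0.023]]
top tube 0.57 [216. 235.] 362 [[0.44, 0.162, 0.043], [0.477, 0.184, 0.122], [0.521, 0.209, 0.143]]
top trough 0.7 [215. 223.] 103 [[0.478, 0.16, 0.007], [0.519, 0.188, 0.043], [0.533, 0.224, 0.087]]
top cradle 0.72 [221. 227.] 690 [[0.434, 0.14, 0.003], [0.501, 0.176, 0.009], [0.554, 0.242, 0.073]]
top petri_dish 0.54 [280. 248.] 288 [[0.408, -0.03, 0.007], [0.435, -0.004, 0.015], [0.463, 0.023, 0.02]]
top tube_50ml 0.74 [280. 163.] 152 [[0.666, -0.024, 0.018], [0.678, -0.007, 0.112], [0.699, 0.008, 0.119]]
top tip_box_left 0.63 [147. 201.] 1195 [[0.553, 0.335, 0.018], [0.593, 0.394, 0.057], [0.634, 0.456, 0.067]]
top tape_roll 0.89 [356. 166.] 331 [[0.661, -0.304, 0.001], [0.695, -0.267, 0.018], [0.731, -0.233, 0.025]]
top sticky_notes 0.62 [164. 261.] 612 [[0.361, 0.309, 0.006], [0.401, 0.35, 0.013], [0.444, 0.393, 0.019]]
top marker_blue 0.61 [402. 249.] 254 [[0.39, -0.437, -0.004], [0.417, -0.384, 0.014], [0.441, -0.322, 0.023]]
0.65
side tray 0.57 [314. 268.] 637 [[0.49, -0.27
[... 1105 characters left out ...]
6, 0.021]]
{'time_s': 1.3, 'q': array([-1.33527675e+00,  1.80798393e-01,  1.60701145e+00,  1.10415987e-05,
        1.35379895e+00, -2.06322327e-01]), 'dq': array([-0.00039165, -0.00016821, -0.00055306,  0.00054414, -0.00087795,
       -0.00021699]), 'joint_efforts': array([-2.51010251e-04, -4.44843400e+01, -3.51673043e+01, -3.54437643e-04,
        8.12283633e-04,  1.88653701e-05]), 'eef_pos': array([ 0.24588281, -0.5197856 ,  0.20488382]), 'eef_rot': array([-8.14776819e-06,  9.75696317e-01,  2.19127126e-01,  5.27293759e-06]), 'wrist_force': array([0.67541695, 0.15018812, 0.41639418]), 'torque': array([ 0.00594482, -0.0285513 , -0.01441402]), 'grasp_force': 0.0, 'opening': 0.9996672243821964}
```

```bash
python3 - <<'E'
from h import *
t=cv2.imread("pics/top.png");s=cv2.imread("pics/side.png")
a=cv2.resize(t[190:290,170:290],(480,400),interpolation=2);b=cv2.resize(s[150:250,195:270],(300,400),interpolation=2)
cv2.imwrite("pics/c1.png",np.hstack([a,b]))
for c in["top","side"]:
    im,d=ctrl.camera(c)
    hsv=cv2.cvtColor(im,cv2.COLOR_RGB2HSV)
    P=cloud(c,np.ones(d.shape,bool),d); m=(d>0)
    col=hsv[m]
    w=(abs(P[:,0]-.49)<.1)&(abs(P[:,1]-.19)<.09)
    b=w&(col[:,0]>95)&(col[:,0]<130)&(col[:,1]>120)&(P[:,2]>.06)
    o=w&(col[:,0]<20)&(col[:,1]>150)
    print(c,'blue',b.sum(),np.round(np.percentile(P[b],[2,50,98],axis=0),3).tolist() if b.any() else '','or',o.sum(),np.round(np.median(P[o],0),3) if o.any() else'')
    np.save(c+"_b.npy",P[b])
    base=w&(P[:,2]>.004)&(P[:,2]<.013)
    if c=="top":
        print(cv2.minAreaRect(P[base][:,:2].astype(np.float32)*1000))
        o=ctrl.outline_of(c,"tray")[0]["region"];Q=cloud(c,o,d);print(cv2.minAreaRect(Q[:,:2].astype(np.float32)*1000))
E
```

```text
top blue 200 [[0.44, 0.161, 0.114], [0.46, 0.179, 0.133], [0.483, 0.196, 0.142]] or 0 
((490.2559814453125, 190.69796752929688), (178.5496368408203, 198.99607849121094), 89.98743438720703)
((487.62567138671875, -195.49053955078125), (145.35330200195312, 145.0607452392578), 77.99967193603516)
side blue 79 [[0.441, 0.16, 0.108], [0.455, 0.17, 0.128], [0.476, 0.194, 0.137]] or 0
```

View pics/c1.png

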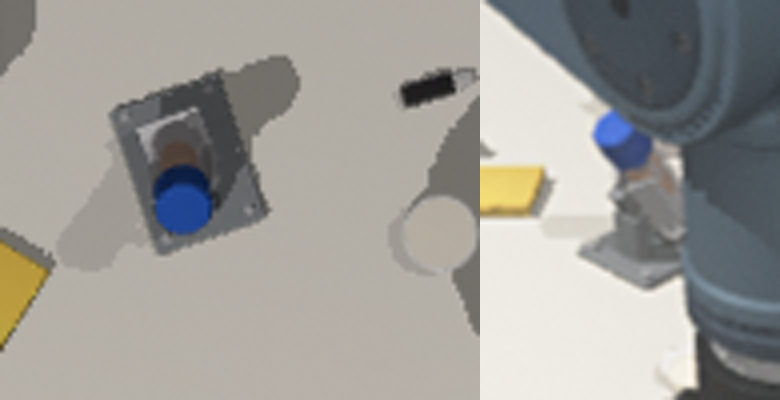

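View pics/top.png

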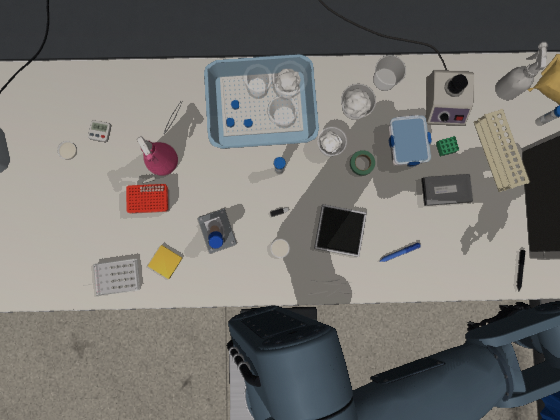

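```bash
cat >> h.py <<'E'
def rowsto(p,Rt,n=5,p0=None,R0=None):
    if p0 is None:
        o=ctrl.get_obs();p0=o["eef_pos"];R0=rot(o["eef_rot"])
    w=(R0.inv()*Rt).as_rotvec();dp=(np.array(p)-p0)/n
    for k in range(n):
        Rk=R0*R.from_rotvec(w*k/n)
        print(np.round(Rk.inv().apply(dp)*1000,1).tolist(),np.round(np.degrees(w/n),2).tolist())
def toolR(yaw,tilt): # deg; tool x at yaw, z down tilted to x
    return R.from_euler('z',yaw,degrees=True)*R.from_euler('x',180,degrees=True)*R.from_euler('y',tilt,degrees=True)
E
python3 - <<'E'
from h import *
p=ctrl.camera_params("top");K=np.array(p["K"]);T=np.array(p["cam_to_world"])
def ray(u,v,z):
    d=T[:3,:3]@np.linalg.solve(K,[u,v,1]);return T[:3,3]+d*(z-T[2,3])/d[2]
c=np.array([ray(170+x/4,190+y/4,.008)for x,y in[(112,110),(222,72),(268,212),(160,252)]])
print(np.round(c,3),c.mean(0))
for e in(c[1]-c[2],c[0]-c[3],):print(np.degrees(np.arctan2(e[1],e[0])),np.linalg.norm(e))
e=c[0]-c[1];print(np.degrees(np.arctan2(e[1],e[0]))-90,np.linalg.norm(e))
tr=np.array([ray(x,y,.02)for x,y in[(325,206),(366,211),(360,255),(316,250)]]);print(np.round(tr,3),tr.mean(0))
yaw=np.radians(19);a=np.array([-.5*np.cos(yaw),-.5*np.sin(yaw),.866])
for n in("top","side"):
    B=np.load(n+"_b.npy");s=B@a;mx=np.percentile(s,97)
    for w in(.006,.01):
        E=B[s>mx-w]; cc=(E.max(0)+E.min(0))/2
        print(n,len(E),np.round(cc,4),np.round(np.median(E,0),4),'mouth',np.round(np.median(E,0)-.115*a,4))
    # cylinder side: perpendicular-offset
E
```

```text
[[0.536 0.248 0.008]
 [0.564 0.162 0.008]
 [0.454 0.128 0.008]
 [0.425 0.212 0.008]] [0.49476791 0.1877607  0.008     ]
17.29421909450221 0.11533913985887509
18.090705131189733 0.11699549752571922
17.969441254349036 0.09040595305821345
[[ 0.562 -0.148  0.02 ]
 [ 0.544 -0.275  0.02 ]
 [ 0.408 -0.251  0.02 ]
 [ 0.426 -0.116  0.02 ]] [ 0.48493669 -0.19720457  0.02      ]
top 119 [0.4539 0.1781 0.1353] [0.454  0.178  0.1347] mouth [0.5083 0.1967 0.0351]
top 150 [0.4553 0.1786 0.134 ] [0.4565 0.1778 0.1347] mouth [0.5108 0.1965 0.0352]
side 58 [0.4508 0.177  0.1294] [0.4507 0.1763 0.1302] mouth [0.505  0.195  0.0306]
side 60 [0.4518 0.177  0.1294] [0.4516 0.1757 0.1301] mouth [0.5059 0.1944 0.0305]
```

```bash
python3 - <<'E'
from h import *
a=toolR(17.8,30).as_matrix()[:,2]*-1;print(a)
E=np.array([.452,.1765,.132]);tcp=E-.018*a-.024*a;print(tcp)
o=ctrl.get_obs();Rt=toolR(17.8,30)
rowsto(tcp+.09*a,Rt,15)
E
```

```text
[-0.4760647  -0.15284765  0.8660254 ]
[0.47199472 0.1829196  0.09562693]
[30.7, -36.3, 2.1] [-0.13, 2.0, 0.49]
[30.3, -36.6, 3.1] [-0.13, 2.0, 0.49]
[29.8, -36.8, 4.0] [-0.13, 2.0, 0.49]
[29.4, -37.1, 5.0] [-0.13, 2.0, 0.49]
[28.9, -37.4, 5.9] [-0.13, 2.0, 0.49]
[28.3, -37.6, 6.8] [-0.13, 2.0, 0.49]
[27.7, -37.9, 7.7] [-0.13, 2.0, 0.49]
[27.1, -38.1, 8.6] [-0.13, 2.0, 0.49]
[26.5, -38.4, 9.4] [-0.13, 2.0, 0.49]
[25.8, -38.6, 10.3] [-0.13, 2.0, 0.49]
[25.1, -38.9, 11.1] [-0.13, 2.0, 0.49]
[24.4, -39.1, 11.8] [-0.13, 2.0, 0.49]
[23.6, -39.3, 12.6] [-0.13, 2.0, 0.49]
[22.8, -39.6, 13.3] [-0.13, 2.0, 0.49]
[22.0, -39.8, 14.0] [-0.13, 2.0, 0.49]
```

Call:
apply_moves:
  moves:
    - {"jaw":1,"offset":[31,-36,2],"rot":[0,2,0.5]}
    - {"jaw":1,"offset":[30,-37,3],"rot":[0,2,0.5]}
    - {"jaw":1,"offset":[30,-37,4],"rot":[0,2,0.5]}
    - {"jaw":1,"offset":[29,-37,5],"rot":[0,2,0.5]}
    - {"jaw":1,"offset":[29,-37,6],"rot":[0,2,0.5]}

```text
time_s: 2.08
eef_pos: [0.3073, -0.2889, 0.1954]
eef_rot: [-0.019, 0.977, 0.197, 0.086]
wrist_force: [0.8, 0.2, 0.2]
opening: 0.999
grasp_force: 0.0
```

Call:
apply_moves:
  moves:
    - {"jaw":1,"offset":[28,-38,7],"rot":[0,2,0.5]}
    - {"jaw":1,"offset":[28,-38,8],"rot":[0,2,0.5]}
    - {"jaw":1,"offset":[27,-38,9],"rot":[0,2,0.5]}
    - {"jaw":1,"offset":[26,-38,9],"rot":[0,2,0.5]}
    - {"jaw":1,"offset":[26,-39,10],"rot":[0,2,0.5]}

```text
time_s: 2.7
eef_pos: [0.3675, -0.0591, 0.1878]
eef_rot: [-0.038, 0.969, 0.173, 0.17]
wrist_force: [1.3, -0.3, 0.7]
opening: 1.003
grasp_force: 0.0
```

Call:
apply_moves:
  moves:
    - {"jaw":1,"offset":[25,-39,11],"rot":[0,2,0.5]}
    - {"jaw":1,"offset":[24,-39,12],"rot":[0,2,0.5]}
    - {"jaw":1,"offset":[24,-39,13],"rot":[0,2,0.5]}
    - {"jaw":1,"offset":[23,-40,13],"rot":[0,2,0.5]}
    - {"jaw":1,"offset":[0,0,0],"rot":[0,0,0]}

```text
time_s: 3.32
eef_pos: [0.4141, 0.1282, 0.1827]
eef_rot: [-0.054, 0.958, 0.157, 0.236]
wrist_force: [-0.4, -0.0, 0.3]
opening: 0.997
grasp_force: 0.0
```

```bash
python3 - <<'E'
from h import *
o=ctrl.get_obs();im,d=ctrl.camera("wrist");cv2.imwrite("pics/w1.png",im[:,:,::-1])
p=ctrl.camera_params("wrist");K=np.array(p["K"]);M=np.array(p["mount"])
v,u=np.nonzero(d>0);z=d[v,u];P=np.stack([(u-K[0,2])*z/K[0,0],(v-K[1,2])*z/K[1,1],z],1)
P=P@M[:3,:3].T+M[:3,3];P=rot(o["eef_rot"]).apply(P)+o["eef_pos"]
h=cv2.cvtColor(im,cv2.COLOR_RGB2HSV)[v,u]
b=(h[:,0]>95)&(h[:,0]<130)&(h[:,1]>120)&(abs(P[:,0]-.46)<.06)&(abs(P[:,1]-.18)<.06)&(P[:,2]>.06)
B=P[b];a=-toolR(17.8,30).as_matrix()[:,2];s=B@a;print(len(B),np.percentile(s,[1,50,90,99]))
E=B[s>np.percentile(s,97)-.005];x=toolR(17.8,30).as_matrix()
e=E@x;c=(np.percentile(e,1,axis=0)+np.percentile(e,99,axis=0))/2
print(len(E),'end',x@c,'ext',np.ptp(e,axis=0));
tcp=x@c-.042*a
E1=np.array([tcp,x@c]);print('tcp',tcp,'mouth',x@c-.115*a)
rowsto(tcp+.06*a,toolR(17.8,30),3)
E
```

```text
2525 [-0.15312744 -0.12862311 -0.12758387 -0.12686671]
2263 end [0.45482614 0.17699725 0.13195756] ext [0.03949855 0.03962654 0.00587113]
tcp [0.47482086 0.18341685 0.09558449] mouth [0.50957358 0.19457473 0.03236464]
[7.8, -11.4, 17.8] [-0.67, 0.7, 0.06]
[7.5, -11.6, 17.8] [-0.67, 0.7, 0.06]
[7.3, -11.8, 17.7] [-0.67, 0.7, 0.06]
```

View pics/w1.png

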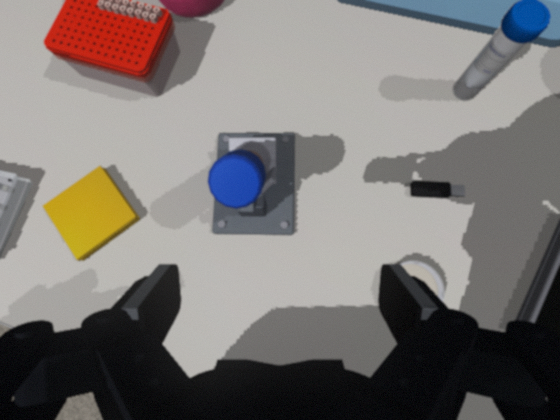

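Call:
apply_moves:
  moves:
    - {"jaw":1,"offset":[7.8,-11.4,17.8],"rot":[-0.67,0.7,0.06]}
    - {"jaw":1,"offset":[7.5,-11.6,17.8],"rot":[-0.67,0.7,0.06]}
    - {"jaw":1,"offset":[7.3,-11.8,17.7],"rot":[-0.67,0.7,0.06]}
    - {"jaw":1,"offset":[0,0,0],"rot":[0,0,0]}
    - {"jaw":1,"offset":[0,0,0],"rot":[0,0,0]}

```text
time_s: 4.0
eef_pos: [0.4479, 0.1705, 0.1481]
eef_rot: [-0.039, 0.955, 0.146, 0.256]
wrist_force: [-0.2, -0.5, 0.1]
opening: 1.003
grasp_force: 0.0
```

```bash
python3 - <<'E'
from h import *
rowsto([.4748,.1834,.0956],toolR(17.8,30),5)
E
```

```text
[-0.1, -0.8, 12.1] [0.05, -0.0, -0.07]
[-0.1, -0.8, 12.1] [0.05, -0.0, -0.07]
[-0.1, -0.8, 12.1] [0.05, -0.0, -0.07]
[-0.1, -0.8, 12.1] [0.05, -0.0, -0.07]
[-0.1, -0.8, 12.1] [0.05, -0.0, -0.07]
```

Call:
apply_moves:
  moves:
    - {"jaw":1,"offset":[0,-0.8,12],"rot":[0,0,0]}
    - {"jaw":1,"offset":[0,-0.8,12],"rot":[0,0,0]}
    - {"jaw":1,"offset":[0,-0.8,12],"rot":[0,0,0]}
    - {"jaw":1,"offset":[0,-0.8,12],"rot":[0,0,0]}
    - {"jaw":1,"offset":[0,-0.8,12],"rot":[0,0,0]}

```text
time_s: 4.62
eef_pos: [0.476, 0.1834, 0.0967]
eef_rot: [-0.039, 0.955, 0.146, 0.257]
wrist_force: [-0.7, 0.9, -0.3]
opening: 0.999
grasp_force: 0.0
```

Call:
apply_moves:
  moves:
    - {"jaw":0,"offset":[0,0,0],"rot":[0,0,0]}
    - {"jaw":0,"offset":[0,0,0],"rot":[0,0,0]}
    - {"jaw":0,"offset":[0,0,0],"rot":[0,0,0]}
    - {"jaw":0,"offset":[0,0,0],"rot":[0,0,0]}
    - {"jaw":0,"offset":[0,0,0],"rot":[0,0,0]}

```text
time_s: 5.25
eef_pos: [0.4756, 0.1848, 0.0974]
eef_rot: [-0.039, 0.954, 0.147, 0.257]
wrist_force: [-6.2, -0.8, 9.7]
opening: 0.448
grasp_force: 58.7
```

Call:
apply_moves:
  moves:
    - {"jaw":0,"offset":[0,0,0],"rot":[0,0,0]}
    - {"jaw":0,"offset":[0,0,0],"rot":[0,0,0]}
    - {"jaw":0,"offset":[0,0,0],"rot":[0,0,0]}
    - {"jaw":0,"offset":[0,0,0],"rot":[0,0,0]}
    - {"jaw":0,"offset":[0,0,0],"rot":[0,0,0]}

```text
time_s: 5.88
eef_pos: [0.4755, 0.1848, 0.0974]
eef_rot: [-0.039, 0.954, 0.147, 0.257]
wrist_force: [-6.6, -0.7, 11.6]
opening: 0.449
grasp_force: 58.7
```

Call:
apply_moves:
  moves:
    - {"jaw":0,"offset":[0,0,-10],"rot":[0,0,0]}
    - {"jaw":0,"offset":[0,0,-20],"rot":[0,0,0]}
    - {"jaw":0,"offset":[0,0,-25],"rot":[0,0,0]}
    - {"jaw":0,"offset":[0,0,-25],"rot":[0,0,0]}
    - {"jaw":0,"offset":[0,0,-20],"rot":[0,0,0]}

```text
time_s: 6.5
eef_pos: [0.4262, 0.1694, 0.1832]
eef_rot: [-0.039, 0.955, 0.147, 0.256]
wrist_force: [-0.1, 0.7, -2.8]
opening: 0.451
grasp_force: 61.0
```

```bash
python3 - <<'E'
from h import *
o=ctrl.get_obs();print(o["q"],o["eef_pos"],o["opening"])
rowsto([.485,-.195,.135],toolR(17.8,0),14)
E
```

```text
[-4.81914675e-04 -5.12100110e-01  2.33921330e+00  2.06288210e-01
  8.21469687e-01  1.16273907e+00] [0.4261575  0.16937739 0.18324999] 0.45145777835218587
[-5.0, 26.1, 1.1] [0.01, -2.14, -0.02]
[-5.0, 26.1, 1.3] [0.01, -2.14, -0.02]
[-4.9, 26.1, 1.5] [0.01, -2.14, -0.02]
[-4.9, 26.1, 1.6] [0.01, -2.14, -0.02]
[-4.8, 26.1, 1.8] [0.01, -2.14, -0.02]
[-4.8, 26.1, 2.0] [0.01, -2.14, -0.02]
[-4.7, 26.1, 2.2] [0.01, -2.14, -0.02]
[-4.6, 26.1, 2.3] [0.01, -2.14, -0.02]
[-4.6, 26.1, 2.5] [0.01, -2.14, -0.02]
[-4.5, 26.1, 2.7] [0.01, -2.14, -0.02]
[-4.4, 26.1, 2.8] [0.01, -2.14, -0.02]
[-4.3, 26.1, 3.0] [0.01, -2.14, -0.02]
[-4.2, 26.1, 3.1] [0.01, -2.14, -0.02]
[-4.1, 26.1, 3.3] [0.01, -2.14, -0.02]
```

Call:
apply_moves:
  moves:
    - {"jaw":0,"offset":[-5,26,1.1],"rot":[0,-2.14,0]}
    - {"jaw":0,"offset":[-5,26,1.3],"rot":[0,-2.14,0]}
    - {"jaw":0,"offset":[-5,26,1.5],"rot":[0,-2.14,0]}
    - {"jaw":0,"offset":[-5,26,1.6],"rot":[0,-2.14,0]}
    - {"jaw":0,"offset":[-5,26,1.8],"rot":[0,-2.14,0]}

```text
time_s: 7.12
eef_pos: [0.447, 0.0389, 0.1651]
eef_rot: [-0.025, 0.975, 0.15, 0.165]
wrist_force: [0.7, 0.4, -1.6]
opening: 0.45
grasp_force: 61.0
```

Call:
apply_moves:
  moves:
    - {"jaw":0,"offset":[-5,26,2],"rot":[0,-2.14,0]}
    - {"jaw":0,"offset":[-5,26,2.2],"rot":[0,-2.14,0]}
    - {"jaw":0,"offset":[-5,26,2.3],"rot":[0,-2.14,0]}
    - {"jaw":0,"offset":[-5,26,2.5],"rot":[0,-2.14,0]}
    - {"jaw":0,"offset":[-4,26,2.7],"rot":[0,-2.14,0]}

```text
time_s: 7.75
eef_pos: [0.4668, -0.0911, 0.1476]
eef_rot: [-0.011, 0.986, 0.151, 0.073]
wrist_force: [-0.8, 0.1, -2.8]
opening: 0.447
grasp_force: 61.0
```

Call:
apply_moves:
  moves:
    - {"jaw":0,"offset":[-4,26,2.8],"rot":[0,-2.14,0]}
    - {"jaw":0,"offset":[-4,26,3],"rot":[0,-2.14,0]}
    - {"jaw":0,"offset":[-4,26,3.1],"rot":[0,-2.14,0]}
    - {"jaw":0,"offset":[-4,26,3.3],"rot":[0,-2.14,0]}
    - {"jaw":0,"offset":[0,0,0],"rot":[0,0,0]}

```text
time_s: 8.38
eef_pos: [0.4845, -0.1952, 0.1339]
eef_rot: [0.0, 0.989, 0.151, 0.0]
wrist_force: [-0.5, -0.1, -1.7]
opening: 0.448
grasp_force: 61.1
```

```bash
python3 - <<'E'
from h import *
for c in("side","wrist"):
    im,d=ctrl.camera(c)
    if c=="side":
        cv2.imwrite("pics/s2.png",cv2.resize(im[180:340,220:420,::-1],(800,640))[:600])
o=ctrl.get_obs();print(o["q"],o["eef_pos"],rot(o["eef_rot"]).as_matrix()[:,2])
E
```

```text
[-6.09038195e-01  1.38394998e-01  1.80830884e+00  1.39063584e-03
  1.19523692e+00  6.57166085e-01] [ 0.48391174 -0.19335433  0.13369899] [ 4.54863093e-04  1.26005348e-03 -9.99999103e-01]
```

View pics/s2.png

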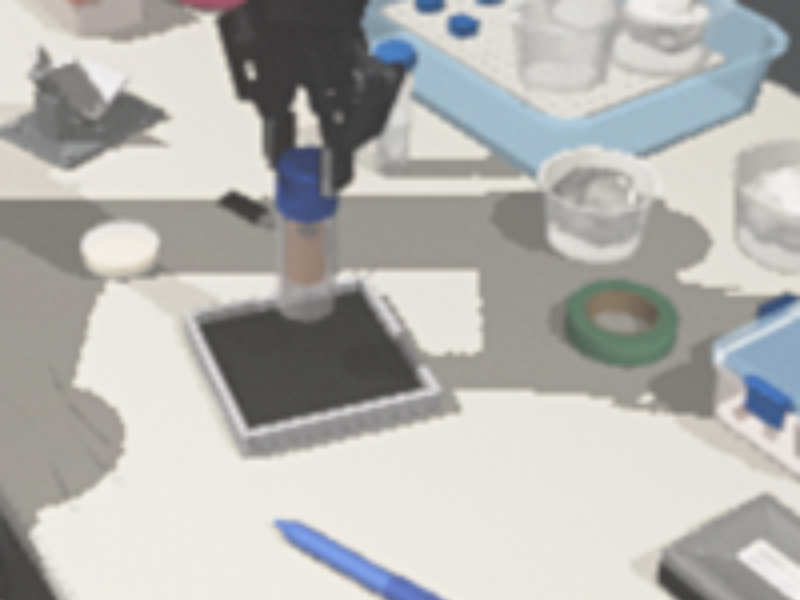

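Call:
apply_moves:
  moves:
    - {"jaw":0,"offset":[0,0,12],"rot":[0,0,0]}
    - {"jaw":0,"offset":[0,0,20],"rot":[0,0,0]}
    - {"jaw":0,"offset":[0,0,20],"rot":[0,0,0]}
    - {"jaw":0,"offset":[0,0,-20],"rot":[0,0,0]}
    - {"jaw":0,"offset":[0,0,0],"rot":[0,0,0]}

```text
time_s: 9.1
eef_pos: [0.4852, -0.1937, 0.1025]
eef_rot: [0.001, 0.988, 0.152, 0.001]
wrist_force: [0.4, -0.0, -2.2]
opening: 0.451
grasp_force: 68.0
```

```bash
python3 - <<'E'
from h import *
im,d=ctrl.camera("side")
cv2.imwrite("pics/s3.png",cv2.resize(im[205:305,260:340,::-1],(480,600),interpolation=2))
print(ctrl.get_obs()["eef_pos"])
E
```

```text
[ 0.48466773 -0.19348341  0.1017411 ]
```

View pics/s3.png

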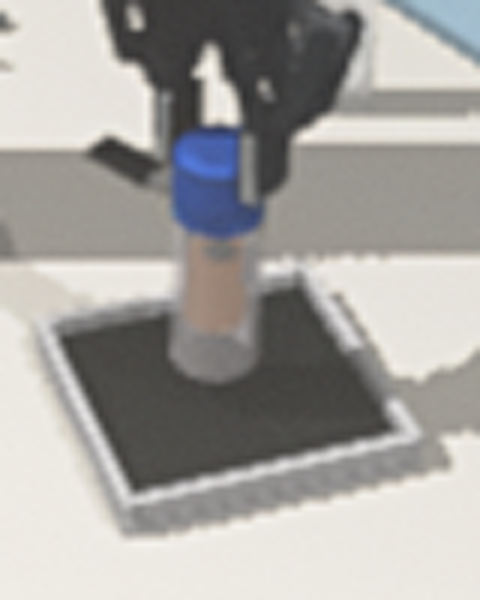

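Call:
apply_moves:
  moves:
    - {"jaw":0,"offset":[0,0,-3],"rot":[0,0,0]}
    - {"jaw":0,"offset":[0,0,24],"rot":[0,0,0]}
    - {"jaw":0,"offset":[0,0,-24],"rot":[0,0,0]}
    - {"jaw":0,"offset":[0,0,24],"rot":[0,0,0]}
    - {"jaw":0,"offset":[0,0,-22],"rot":[0,0,0]}

```text
time_s: 9.78
eef_pos: [0.4815, -0.1917, 0.099]
eef_rot: [-0.003, 0.988, 0.152, -0.003]
wrist_force: [-0.6, 0.3, -1.8]
opening: 0.447
grasp_force: 72.7
```

Call:
apply_moves:
  moves:
    - {"jaw":0,"offset":[0,0,-10],"rot":[0,0,0]}
    - {"jaw":0,"offset":[0,0,-12],"rot":[0,0,0]}
    - {"jaw":0,"offset":[0,0,-12],"rot":[0,0,0]}
    - {"jaw":0,"offset":[0,0,0],"rot":[0,0,0]}
    - {"jaw":0,"offset":[0,0,0],"rot":[0,0,0]}

```text
time_s: 10.4
eef_pos: [0.4844, -0.1937, 0.1365]
eef_rot: [-0.0, 0.988, 0.152, 0.0]
wrist_force: [0.2, 0.1, -2.1]
opening: 0.446
grasp_force: 72.8
```

```bash
python3 - <<'E'
from h import *
im,d=ctrl.camera("side")
cv2.imwrite("pics/s4.png",cv2.resize(im[205:305,260:340,::-1],(480,600),interpolation=2))
print(ctrl.get_obs()["eef_pos"])
for o in ctrl.outline_of("side","spacer")[:2]:
    P=cloud("side",o["region"],d);print(o["score"],o["position"],np.median(P,0))
E
```

```text
[ 0.48419337 -0.19360741  0.13623622]
```

View pics/s4.png

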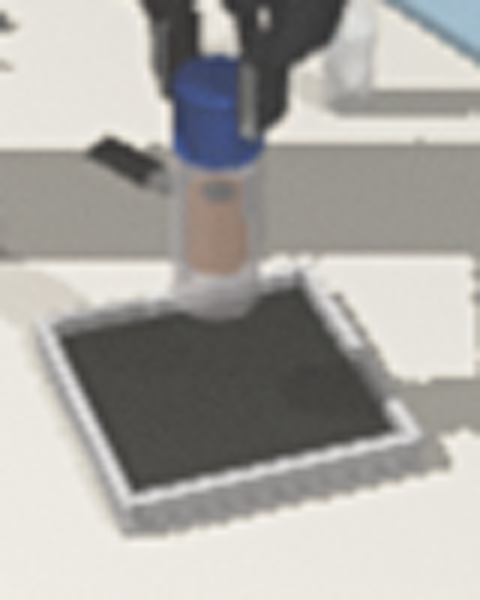

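Call:
apply_moves:
  moves:
    - {"jaw":0,"offset":[0,0,0],"rot":[0,0,0]}
    - {"jaw":0,"offset":[0,0,0],"rot":[0,0,0]}
    - {"jaw":0,"offset":[0,0,10],"rot":[0,0,0]}
    - {"jaw":0,"offset":[0,0,25],"rot":[0,0,0]}
    - {"jaw":0,"offset":[0,0,24],"rot":[0,0,0]}

```text
time_s: 11.12
eef_pos: [0.4849, -0.1937, 0.0776]
eef_rot: [-0.0, 0.988, 0.152, 0.001]
wrist_force: [-11.2, 11.3, 87.4]
opening: 0.447
grasp_force: 86.4
```

Call:
apply_moves:
  moves:
    - {"jaw":0,"offset":[0,0,-20],"rot":[0,0,0]}
    - {"jaw":0,"offset":[0,0,0],"rot":[0,0,0]}
    - {"jaw":0,"offset":[0,0,20],"rot":[0,0,0]}
    - {"jaw":0,"offset":[0,0,-20],"rot":[0,0,0]}
    - {"jaw":0,"offset":[0,0,-15],"rot":[0,0,0]}

```text
time_s: 11.75
eef_pos: [0.4843, -0.1937, 0.1125]
eef_rot: [-0.0, 0.988, 0.152, 0.0]
wrist_force: [0.1, -0.7, -1.3]
opening: 0.448
grasp_force: 82.4
```

Call:
apply_moves:
  moves:
    - {"jaw":0,"offset":[0,0,-12],"rot":[0,0,0]}
    - {"jaw":0,"offset":[0,0,-12],"rot":[0,0,0]}
    - {"jaw":0,"offset":[0,0,0],"rot":[0,0,0]}
    - {"jaw":0,"offset":[0,0,0],"rot":[0,0,0]}
    - {"jaw":0,"offset":[0,0,0],"rot":[0,0,0]}

```text
time_s: 12.38
eef_pos: [0.4841, -0.1936, 0.1361]
eef_rot: [-0.0, 0.988, 0.152, 0.0]
wrist_force: [0.3, 0.2, -1.1]
opening: 0.441
grasp_force: 82.4
```

```bash
python3 - <<'E'
from h import *
im,d=ctrl.camera("side")
cv2.imwrite("pics/s5.png",cv2.resize(im[205:305,260:340,::-1],(480,600),interpolation=2))
print(ctrl.get_obs()["eef_pos"])
for o in ctrl.outline_of("side","spacer")[:2]:
    P=cloud("side",o["region"],d);print(o["score"],o["position"],np.median(P,0))
E
```

```text
[ 0.48417694 -0.19359911  0.13613716]
0.67 [293.5, 238.7] [ 0.47088217 -0.2065103   0.13635534]
0.45 [293.7, 264.2] [ 0.47421816 -0.20038311  0.03534501]
```

View pics/s5.png

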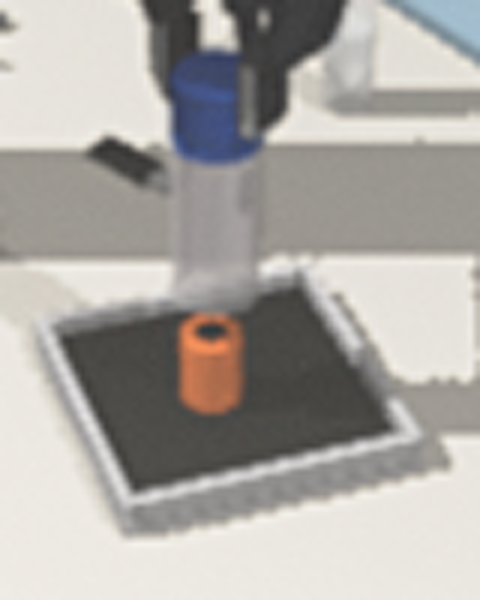

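Call:
apply_moves:
  moves:
    - {"jaw":0,"offset":[0,0,-15],"rot":[0,0,0]}
    - {"jaw":0,"offset":[0,0,-20],"rot":[0,0,0]}
    - {"jaw":0,"offset":[0,0,-15],"rot":[0,0,0]}
    - {"jaw":0,"offset":[0,0,0],"rot":[0,0,0]}
    - {"jaw":0,"offset":[0,0,0],"rot":[0,0,0]}

```text
time_s: 13.1
eef_pos: [0.4842, -0.1937, 0.1863]
eef_rot: [-0.0, 0.988, 0.152, 0.0]
wrist_force: [0.3, -0.1, -1.5]
opening: 0.449
grasp_force: 82.4
```

```bash
python3 - <<'E'
from h import *
im,d=ctrl.camera("side");ob=ctrl.get_obs();tcp=ob["eef_pos"];print(tcp)
cv2.imwrite("pics/s6.png",cv2.resize(im[175:305,250:350,::-1],(460,598),interpolation=2))
p=ctrl.camera_params("side");K=np.array(p["K"]);T=np.array(p["cam_to_world"]);Ti=np.linalg.inv(T)
def proj(X):
    c=Ti[:3,:3]@X+Ti[:3,3];c=K@c;return c[:2]/c[2]
# predicted axis, if straight: mouth at .067 below
for L in(.067,0.02,-.03,-.048): print(L,np.round((proj(tcp+[0,0,-L])-[250,175])*4.6))
print('cam pos',T[:3,3])
h=cv2.cvtColor(im,cv2.COLOR_RGB2HSV)
b=np.zeros(d.shape,bool);b[150:330,240:360]=True
m=b&(h[...,0]>100)&(h[...,0]<130)&(h[...,1]>120)&(d>0)
P=cloud("side",m,d);k=np.linalg.norm(P[:,:2]-tcp[:2],axis=1)<.04;P=P[k];print(len(P),np.round(np.percentile(P,[1,50,99],axis=0),4).tolist())
top=P[P[:,2]>np.percentile(P[:,2],99)-.004];print('top',np.round(top.mean(0),4),len(top), np.linalg.lstsq(np.c_[top[:,:2],np.ones(len(top))],top[:,2],rcond=None)[0])
E
```

```text
[ 0.48400335 -0.19352032  0.18596185]
0.067 [212. 290.]
0.02 [213. 220.]
-0.03 [213. 142.]
-0.048 [213. 113.]
cam pos [ 0.01844636 -0.94354331  0.72981916]
24 [[0.4651, -0.2131, 0.2085], [0.4737, -0.2095, 0.2333], [0.4788, -0.1999, 0.2361]]
top [ 0.4712 -0.2057  0.2344] 15 [0.20329374 0.26602281 0.19327137]
```

View pics/s6.png

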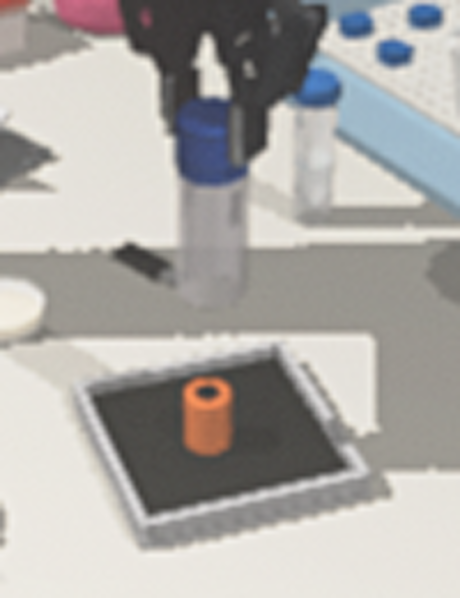

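```bash
python3 - <<'E'
from h import *
Rt=toolR(17.8,30);A=Rt.as_matrix()
S=np.array([.4788,.1853,.0907]);rowsto(S-A[:,2]*.1+A[:,0]*.002,Rt,14)
E
```

```text
[4.3, -25.9, 0.6] [0.0, 2.14, -0.03]
[4.3, -25.9, 0.7] [0.0, 2.14, -0.03]
[4.3, -25.9, 0.9] [0.0, 2.14, -0.03]
[4.3, -25.9, 1.1] [0.0, 2.14, -0.03]
[4.2, -25.9, 1.2] [0.0, 2.14, -0.03]
[4.2, -25.9, 1.4] [0.0, 2.14, -0.03]
[4.1, -25.9, 1.5] [0.0, 2.14, -0.03]
[4.1, -25.9, 1.7] [0.0, 2.14, -0.03]
[4.0, -25.9, 1.8] [0.0, 2.14, -0.03]
[4.0, -25.9, 2.0] [0.0, 2.14, -0.03]
[3.9, -25.9, 2.1] [0.0, 2.14, -0.03]
[3.8, -25.9, 2.3] [0.0, 2.14, -0.03]
[3.8, -25.9, 2.4] [0.0, 2.14, -0.03]
[3.7, -25.9, 2.6] [0.0, 2.14, -0.03]
```

Call:
apply_moves:
  moves:
    - {"jaw":0,"offset":[4.3,-26,0.6],"rot":[0,2.14,0]}
    - {"jaw":0,"offset":[4.3,-26,0.7],"rot":[0,2.14,0]}
    - {"jaw":0,"offset":[4.3,-26,0.9],"rot":[0,2.14,0]}
    - {"jaw":0,"offset":[4.3,-26,1.1],"rot":[0,2.14,0]}
    - {"jaw":0,"offset":[4.2,-26,1.2],"rot":[0,2.14,0]}

```text
time_s: 13.78
eef_pos: [0.4654, -0.0623, 0.1829]
eef_rot: [-0.015, 0.984, 0.151, 0.093]
wrist_force: [0.3, -0.3, -2.2]
opening: 0.447
grasp_force: 82.4
```

Call:
apply_moves:
  moves:
    - {"jaw":0,"offset":[4.2,-26,1.4],"rot":[0,2.14,0]}
    - {"jaw":0,"offset":[4.1,-26,1.5],"rot":[0,2.14,0]}
    - {"jaw":0,"offset":[4.1,-26,1.7],"rot":[0,2.14,0]}
    - {"jaw":0,"offset":[4,-26,1.8],"rot":[0,2.14,0]}
    - {"jaw":0,"offset":[4,-26,2],"rot":[0,2.14,0]}

```text
time_s: 14.4
eef_pos: [0.4473, 0.0681, 0.1802]
eef_rot: [-0.029, 0.971, 0.149, 0.184]
wrist_force: [0.1, -0.1, -1.3]
opening: 0.452
grasp_force: 82.4
```

Call:
apply_moves:
  moves:
    - {"jaw":0,"offset":[3.9,-26,2.1],"rot":[0,2.14,0]}
    - {"jaw":0,"offset":[3.8,-26,2.3],"rot":[0,2.14,0]}
    - {"jaw":0,"offset":[3.8,-26,2.4],"rot":[0,2.14,0]}
    - {"jaw":0,"offset":[3.7,-25,2.6],"rot":[0,2.14,0]}
    - {"jaw":0,"offset":[0,0,0],"rot":[0,0,0]}

```text
time_s: 15.02
eef_pos: [0.4322, 0.1721, 0.1773]
eef_rot: [-0.04, 0.955, 0.148, 0.255]
wrist_force: [0.2, 0.6, -2.5]
opening: 0.446
grasp_force: 82.4
```

```bash
python3 - <<'E'
from h import *
im,d=ctrl.camera("side");cv2.imwrite("pics/s7.png",cv2.resize(im[130:250,180:290,::-1],(550,600),interpolation=2))
print(ctrl.get_obs()["eef_pos"])
Rt=toolR(17.8,30);A=Rt.as_matrix()
S=np.array([.4788,.1853,.0907]);rowsto(S-A[:,2]*.02+A[:,0]*.002,Rt,5)
E
```

```text
[0.43306353 0.17131605 0.17789089]
[-0.0, 0.1, 15.9] [0.02, 0.02, -0.04]
[-0.0, 0.1, 15.9] [0.02, 0.02, -0.04]
[-0.0, 0.1, 15.9] [0.02, 0.02, -0.04]
[-0.0, 0.1, 15.9] [0.02, 0.02, -0.04]
[-0.0, 0.1, 15.9] [0.02, 0.02, -0.04]
```

View pics/s7.png

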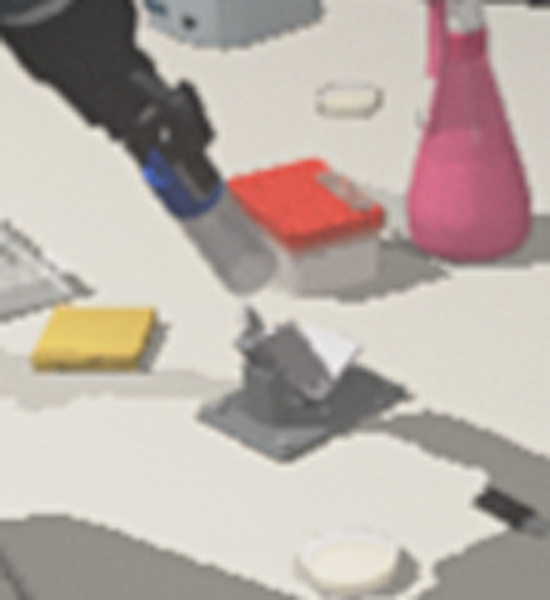

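Call:
apply_moves:
  moves:
    - {"jaw":0,"offset":[0,0,10],"rot":[0,0,0]}
    - {"jaw":0,"offset":[0,0,10],"rot":[0,0,0]}
    - {"jaw":0,"offset":[0,0,10],"rot":[0,0,0]}
    - {"jaw":0,"offset":[0,0,10],"rot":[0,0,0]}
    - {"jaw":0,"offset":[0,0,10],"rot":[0,0,0]}

```text
time_s: 15.7
eef_pos: [0.4584, 0.1783, 0.1349]
eef_rot: [-0.039, 0.955, 0.146, 0.256]
wrist_force: [-0.3, 0.0, 0.0]
opening: 0.451
grasp_force: 82.5
```

Call:
apply_moves:
  moves:
    - {"jaw":0,"offset":[0,0,10],"rot":[0,0,0]}
    - {"jaw":0,"offset":[0,0,10],"rot":[0,0,0]}
    - {"jaw":0,"offset":[0,0,10],"rot":[0,0,0]}
    - {"jaw":0,"offset":[0,0,5],"rot":[0,0,0]}
    - {"jaw":0,"offset":[0,0,5],"rot":[0,0,0]}

```text
time_s: 16.32
eef_pos: [0.4773, 0.1844, 0.1007]
eef_rot: [-0.039, 0.955, 0.147, 0.256]
wrist_force: [0.1, 0.2, -1.4]
opening: 0.45
grasp_force: 82.5
```

Call:
apply_moves:
  moves:
    - {"jaw":0,"offset":[0,0,2],"rot":[0,0,0]}
    - {"jaw":0,"offset":[0,0,2],"rot":[0,0,0]}
    - {"jaw":0,"offset":[-1,0,2],"rot":[0,0,0]}
    - {"jaw":0,"offset":[-0.5,0,2],"rot":[0,0,0]}
    - {"jaw":0,"offset":[0,0,1],"rot":[0,0,0]}

```text
time_s: 16.95
eef_pos: [0.4805, 0.1854, 0.0927]
eef_rot: [-0.039, 0.955, 0.147, 0.256]
wrist_force: [0.4, 2.3, 1.2]
opening: 0.454
grasp_force: 82.6
```

Call:
apply_moves:
  moves:
    - {"jaw":0,"offset":[-0.5,0,1],"rot":[0,0,0]}
    - {"jaw":0,"offset":[0,0,1],"rot":[0,0,0]}
    - {"jaw":0,"offset":[0,0,1],"rot":[0,0,0]}
    - {"jaw":0,"offset":[0,0,0],"rot":[0,0,0]}
    - {"jaw":0,"offset":[0,0,0],"rot":[0,0,0]}

```text
time_s: 17.58
eef_pos: [0.4824, 0.1859, 0.0927]
eef_rot: [-0.039, 0.954, 0.147, 0.258]
wrist_force: [-32.2, -11.4, 45.0]
opening: 0.445
grasp_force: 88.6
```

Call:
apply_moves:
  moves:
    - {"jaw":0,"offset":[0,0,-1],"rot":[0,0,0]}
    - {"jaw":0,"offset":[0,0,-0.8],"rot":[0,0,0]}
    - {"jaw":0.6,"offset":[0,0,0],"rot":[0,0,0]}
    - {"jaw":1,"offset":[0,0,0],"rot":[0,0,0]}
    - {"jaw":1,"offset":[0,0,0],"rot":[0,0,0]}

```text
time_s: 18.2
eef_pos: [0.4801, 0.1852, 0.0908]
eef_rot: [-0.039, 0.955, 0.147, 0.256]
wrist_force: [-0.8, 0.0, 0.6]
opening: 0.99
grasp_force: 0.0
```

Call:
apply_moves:
  moves:
    - {"jaw":1,"offset":[0,0,0],"rot":[0,0,0]}
    - {"jaw":1,"offset":[0,0,0],"rot":[0,0,0]}
    - {"jaw":1,"offset":[0,0,-10],"rot":[0,0,0]}
    - {"jaw":1,"offset":[0,0,-20],"rot":[0,0,0]}
    - {"jaw":1,"offset":[0,0,-20],"rot":[0,0,0]}

```text
time_s: 18.82
eef_pos: [0.4559, 0.1777, 0.1352]
eef_rot: [-0.039, 0.955, 0.147, 0.256]
wrist_force: [0.9, -1.1, 1.4]
opening: 1.004
grasp_force: 0.0
```

Call:
apply_moves:
  moves:
    - {"jaw":1,"offset":[0,0,-25],"rot":[0,0,0]}
    - {"jaw":1,"offset":[0,0,-25],"rot":[0,0,0]}
    - {"jaw":1,"offset":[-10,10,-10],"rot":[0,0,0]}
    - {"jaw":1,"offset":[0,0,0],"rot":[0,0,0]}
    - {"jaw":1,"offset":[0,0,0],"rot":[0,0,0]}

```text
time_s: 19.45
eef_pos: [0.4227, 0.1567, 0.1815]
eef_rot: [-0.039, 0.955, 0.146, 0.256]
wrist_force: [-0.4, 0.2, -0.5]
opening: 0.999
grasp_force: 0.0
```

```bash
python3 - <<'E'
from h import *
o=ctrl.get_obs();im,d=ctrl.camera("wrist")
p=ctrl.camera_params("wrist");K=np.array(p["K"]);M=np.array(p["mount"])
v,u=np.nonzero(d>0);z=d[v,u];P=np.stack([(u-K[0,2])*z/K[0,0],(v-K[1,2])*z/K[1,1],z],1)
P=P@M[:3,:3].T+M[:3,3];P=rot(o["eef_rot"]).apply(P)+o["eef_pos"]
h=cv2.cvtColor(im,cv2.COLOR_RGB2HSV)[v,u]
b=(h[:,0]>95)&(h[:,0]<130)&(h[:,1]>120)&(abs(P[:,0]-.46)<.06)&(abs(P[:,1]-.18)<.06)&(P[:,2]>.06)
B=P[b];x=toolR(17.8,30).as_matrix();s=-B@x[:,2]
E=B[s>np.percentile(s,97)-.005];e=E@x
print('end',x@((np.percentile(e,1,axis=0)+np.percentile(e,99,axis=0))/2),'was .4548 .177 .132',np.ptp(e,axis=0))
im2,d=ctrl.camera("side")
for q in ctrl.outline_of("side","spacer")[:2]:
    Q=cloud("side",q["region"],d);print(q["score"],q["position"],np.median(Q,0))
cv2.imwrite("pics/f.png",np.hstack([cv2.resize(im[...,::-1],(400,300)),cv2.resize(im2[130:310,170:410,::-1],(400,300))]))
E
```

```text
end [0.45324668 0.17683977 0.13174556] was .4548 .177 .132 [0.04061532 0.03962063 0.00631771]
```

View pics/f.png

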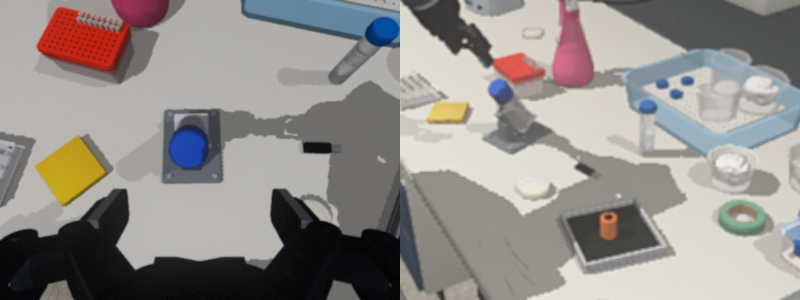

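The tube is back in the trough, with its cap end within 2 mm of where it started. The spacer stands in the tray, at about (608,225) in the picture, and the gripper is clear.

```bash
python3 -c "
from bench import ctrl
print(ctrl.hand_in())"
```

```text
the job is handed in; nothing more can be done
None
```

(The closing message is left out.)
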